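# Swing the paint crate round its corner shoe and right the canister

## Robot

A 6-joint arm with a two-finger parallel gripper is mounted at the origin on the work surface. World frame = base frame: x ahead of the robot, y to its left, z up, the work surface at z = 0. Lengths are in m, angles in rad, forces in N, time in s.
With the tool pointing down it reaches from about 0.3 to 0.775 m from the base axis. Payload 14.6 kg.
Tool frame: the origin (TCP) lies midway between the tips of the shut fingers; the grasp point (between the pads) lies 19 mm behind it (ctrl.grip_depth is the z of the grasp point in the tool frame, in m); z points along the fingers, y is the line along which they close (so a half turn about z gives the same grasp; the last joint's range is limited). The gripper opens to 94 mm and grips with 3 to 60 N. Pads are 16 mm wide; open, the fingers measure 119 mm over their backs; the gripper's body (75 mm by 177 mm) begins 78 mm behind the grasp point.
Start: joints at [1.085, 0.3, 1.521, -0, 1.321, -0.067], TCP at [0.224, 0.502, 0.183] pointing down, gripper open.
Joint ranges: [-3.03, 3.03], [-0.79, 2.21], [0.23, 2.52], [-1.04, 4.18], [0, 3.07], [-2.55, 2.55]. Speed limits (rad/s): [2.22, 2.22, 2.57, 3.14, 3.14, 3.14].

## Interface

Orientations are given as [roll, pitch, yaw] about the fixed x, y, z axes, in that order (R = Rz(yaw) Ry(pitch) Rx(roll)).
In Python, from station import ctrl gives the robot as it stands. The module is installed in compiled form; this text tells all that it offers.
- The arm moves only by the tool carry_out, never from a script. Its argument "commands" is a list of rows, each a list of 3 entries, a list of its own where there are three numbers: the closure, from 0 (fully open) to 1 (shut), then the shift along the tool's x, y, z in mm, then the turn, a rotation vector about the tool's x, y, z in rad. In form: [[gripper, [tx, ty, tz], [wx, wy, wz]], ...]. A call has 1 to 10 rows; each row shifts and turns the commanded pose from where the row before left it, along the tool's axes as they then stand; what a row does not reach is not made up. A row lasts 1/8 s, in which the tool goes at most 62.5 mm and 10.7 degrees, less where a joint would pass 70% of its speed; a pose out of reach is approached as far as the arm can. A call with a gripper value outside its range is refused whole. The fingers move at their own pace and stop on an object; "squeeze" is the grip in N (left out, the last holds). Time passes only in rows, so rows that do not move let the fingers close. It gives the time, the measured TCP pose, the force, the opening and the grip force at its end, in the units of the state.
- ctrl.get_obs(): the state, without advancing time (a new reading comes with each control period).
- ctrl.camera(name): name is "side" or "top" or "wrist"; returns a dict with "img" (480x640x3 uint8, blue, green, red), "camera_matrix" (3x3 intrinsics, pixels), "rvec" (rotation vector, rad) and "tvec" (3), from world to camera coordinates, as OpenCV has them. Camera axes: x right, y down, z forward; pixel columns grow to the right and rows downward; lengths in m; the calibration is good to about 2 mm. A picture is of the moment at which its call begins. There is no depth.
- ctrl.hand_in(): hands the job in; it is judged then, once.
Trained networks look in the newest picture that a camera, given by its name, has taken for a name from the list of things; names that differ only in an ending like _2 or _b are one class to them, and where a whole thing is asked for, a point or a joint stands for the part that bears it (a point fixed in the world has none). Each returns a list of dicts, best first, with "score" (0 to 1); they miss things now and then, are a little off and sometimes report something else, mostly with a low value. They report only what shows in the picture. A call takes as long as a camera call. They do not tell look-alikes from the thing itself.
- ctrl.outline_of(thing, camera): "region" (480x640 bool, what is visible of it).
- ctrl.place_of(thing, camera): "at" ([x, y, z] in m, in world coordinates, good to about 4 mm: a listed point, or the origin of a listed thing).
The state is a dict: "time_s": time; "qpos": joint angles; "joint_vel": joint speeds; "tau": joint torques, N m; "ee_pos": TCP position; "eef_rot": TCP orientation; "force": force on the tool from outside, world axes, zero at the start; "moment": the same for the moment, N m; "grip_width": finger opening in m; "grip_force": force on a finger pad.
Only numpy, scipy, OpenCV 4.12 (cv2) and the standard library are available. Lean on these libraries where they do the work, as an engineer would, in place of code of your own. Each camera call takes 0.05 s, during which the arm holds its last target. There are 200 camera calls.

## Task

The yellow crate of paint tins stands across the mixing bay, over the place where the thinner belongs. Without lifting it, and with its corner post kept in the shoe, push the crate round a quarter turn until its next post rests against the black stop, and press it home there for a moment, with a firm push of about 15 N at the far corner, not ramming it. Then pick up the toppled blue canister and stand it upright, cap on top, in the middle of the red-rimmed disc this uncovers, leaving the crate home and everything else on the bench as it was.

Things in the scene. Friction and masses are not known exactly. Their poses are not given: they have to be found in the camera images.
- bay: fixed steel mixing bay. Origin: bench top, axis of the corner shoe, a dark half-round cup 40 mm tall (inner radius 13.5, outer 23 mm), open to bay +y, holding a corner post of the crate. The crate starts in the bay's +x +y quarter and belongs in its -x +y quarter: turn 90 deg anticlockwise seen from above. A steel bar, up to 40 mm high, runs along bay x from -170 to 45 mm at y -22 to -39 mm
- stop: black rubber-faced fixed stop at the end of the bay's bar, 70 mm long along bay x, 45 mm tall. Origin: on the bench, middle of its contact face, which looks to bay +y; at (-130, -12, 0) mm in the bay frame, axes as the bay. The crate's next corner post meets this face after exactly a quarter turn
- crate: yellow crate, 160 mm (x) x 130 mm (y), walls 55 mm tall, six tins fixed in it reach 67 mm, 0.6 to 1.0 kg, slides on the bench when pushed with 3 to 8 N. Origin: centre of its underside. Round black posts (radius 12, 60 mm tall) stand exactly on its corners, so jut 12 mm beyond the walls. Crate axes = bay axes at the start; at the end crate x is along bay +y
- held_post (a point): axis of the post held in the shoe, at (-80, -65, 30) mm in the crate frame; crate axes. Pushing squarely on the crate's +x wall, just beside the post at its +x +y corner, and turning the push with the crate, drives it round and keeps this post pressed into the shoe
- spot (a point): centre of a white disc with red rim, 100 mm across, flat on the bench, fixed to the bay at (100, 68, 0) mm in the bay frame; hidden under the crate until that is swung away
- canister_mid (a point): centre of the toppled thinner canister: blue, square section 52 x 52 mm, 125 mm long, about 0.28 kg. Its x axis runs from base to cap: flat base at -62.5 mm, square body up to +40.5 mm, then a red cap of radius 15 mm to +62.5 mm. At the start it lies on a flat side (this point 26 mm up); stood upright, x points up and this point is 62.5 mm above the bench
- brush_jar: green glass jar, 72 mm across, 85 mm tall, with three brushes reaching to 180 mm; origin under its centre; leave alone
- paint_pot: yellow lidded pot, 102 mm across, 100 mm tall; origin under its centre; leave alone
- spray_can: orange can, 60 mm across, 170 mm tall; origin under its centre; leave alone
- sanding_block: cork block 100 x 65 x 30 mm; origin under its centre; leave alone
- filling_knife: flat spatula 200 mm long lying on the bench; leave alone
- varnish_bowl: blue bowl, 110 mm across, 50 mm tall; origin under its centre; leave alone
Things that resemble listed ones, but are neither listed nor needed, are in the scene too. Of the things like the varnish_bowl, leave any that is purple; of the rest the larger one is meant. What is shaped like the part that bears canister_mid but pink is not meant.

How it is judged:
By the outcome, as a careful person would: the job done as asked, in the order asked, and still so for the second after the job is handed in, with the robot touching nothing.
It also fails if it takes over 72 s, if anything falls off the work surface, if the arm or the gripper's body presses on something with over 40 N, if the wrist force passes 120 N, or if a joint passes its speed limit or range.

## Working session

There is one attempt and no reset: what is moved stays moved. The work goes in short steps, Python scripts to look and compute and a tool call to move; the robot and the scene stay as the last step left them, time stands still between calls to the robot, and variables do not carry over. Pictures are saved under pics/ and viewed, at most 10 in all, crops included, and the job is handed in when it is done.

Besides the shell and the picture viewer there is one more tool, called after "Call:" by a JSON object that holds its "name" and its "arguments". carry_out: Moves the arm, as the interface text tells. Its arguments: {"type":"object","properties":{"commands":{"type":"array","items":{"type":"array"}},"squeeze":{"type":"number"}},"required":["commands"]}

```bash
mkdir -p pics; python3 - <<'E'
from station import ctrl
import cv2
o=ctrl.get_obs();print(o['time_s'],o['ee_pos'],o['eef_rot'],o['grip_width'],ctrl.grip_depth)
for c in ['top','side']:
    d=ctrl.camera(c);cv2.imwrite(f'pics/{c}0.png',d['img'])
    for t in ['bay','stop','crate','held_post','spot','canister_mid','brush_jar','paint_pot','spray_can','sanding_block','filling_knife','varnish_bowl']:
        try: print(c,t,[(round(r['score'],2),[round(float(v),3) for v in r['at']]) for r in ctrl.place_of(t,c)][:3])
        except Exception as e: print(t,e)
print(ctrl.get_obs()['time_s'])
E
```

```text
0.0 [0.22352839 0.5022004  0.18229987] [-3.14043774e+00 -6.84832393e-05  2.72277181e+00] 0.09399417752122195 -0.0188
top bay [(0.75, [0.455, 0.076, -0.001]), (0.22, [0.37, -0.172, 0.003])]
top stop [(0.51, [0.441, 0.204, -0.002])]
top crate [(0.66, [0.529, 0.007, 0.002])]
top held_post [(0.92, [0.456, 0.078, 0.029])]
top spot []
top canister_mid [(0.97, [0.505, -0.397, 0.024]), (0.81, [0.322, -0.403, 0.026]), (0.73, [0.18, -0.302, 0.028])]
top brush_jar [(0.92, [0.443, 0.448, -0.004])]
top paint_pot [(0.64, [0.619, 0.403, 0.002])]
top spray_can [(0.71, [0.773, 0.059, 0.004])]
top sanding_block [(0.83, [0.369, -0.171, -0.002])]
top filling_knife [(0.86, [0.335, 0.292, -0.002])]
top varnish_bowl [(0.83, [0.503, -0.579, 0.002]), (0.76, [0.629, -0.467, 0.003]), (0.59, [0.648, -0.328, -0.0])]
side bay [(0.74, [0.445, 0.44, -0.003]), (0.7, [0.455, 0.082, -0.002]), (0.25, [0.441, 0.213, 0.003])]
side stop [(0.54, [0.442, 0.214, 0.003]), (0.17, [0.371, -0.168, -0.002]), (0.15, [0.525, 0.003, -0.004])]
side crate [(0.9, [0.526, 0.008, -0.004])]
side held_post [(0.75, [0.455, 0.085, 0.028])]
side spot []
side canister_mid [(0.96, [0.177, -0.299, 0.022]), (0.85, [0.327, -0.405, 0.028])]
side brush_jar [(0.72, [0.442, 0.439, -0.002]), (0.65, [0.633, -0.466, 0.004])]
side paint_pot []
side spray_can [(0.93, [0.779, 0.059, 0.002]), (0.48, [0.633, -0.465, 0.001])]
side sanding_block [(0.59, [0.373, -0.169, 0.001])]
side filling_knife [(0.62, [0.339, 0.295, 0.004]), (0.33, [0.37, -0.167, -0.0])]
side varnish_bowl [(0.94, [0.646, -0.328, 0.002]), (0.73, [0.634, -0.469, -0.001]), (0.56, [0.498, -0.581, 0.001])]
1.3
```

View pics/top0.png

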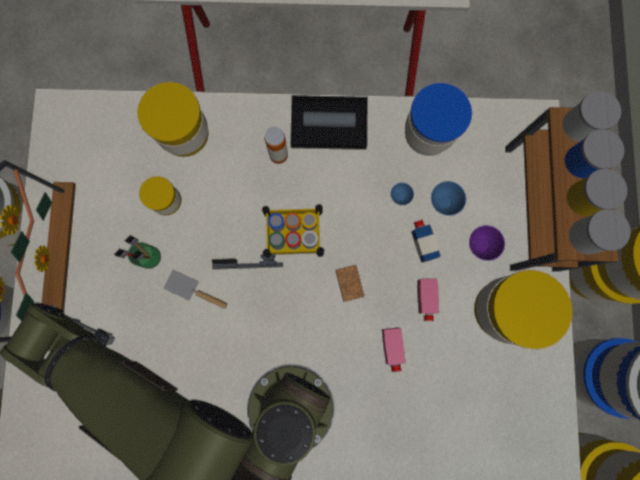

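View pics/side0.png

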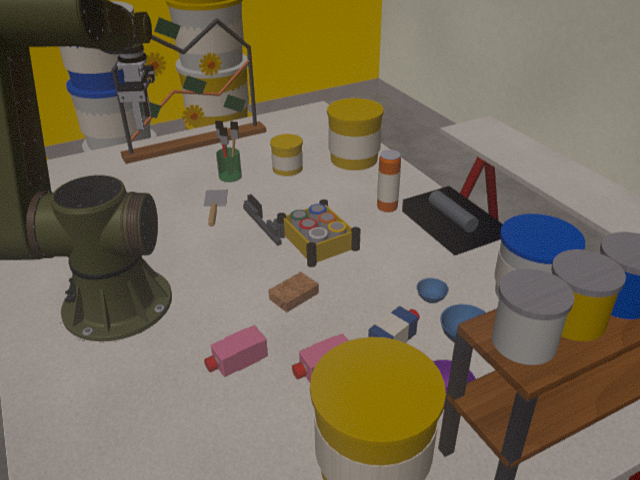

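The top view shows the crate at about (293,232) and the bar and shoe at (213–283,265). The blue canister is at (426,242) with its cap towards the top of the image, and the spray can is at (276,145). The side view agrees. Next I'll write a row helper and move to a hover pose so the wrist camera can see the bay.

```bash
cat > h.py <<'E'
import numpy as np, cv2, json
from scipy.spatial.transform import Rotation as Rt, Slerp
from station import ctrl
def pose(): 
    o=ctrl.get_obs(); return np.array(o['ee_pos']),Rt.from_euler('xyz',o['eef_rot'])
def down(yaw): return Rt.from_euler('xyz',[np.pi,0,yaw])
def rows(targets,g,p=None,R=None,nd=1):
    """targets: (pos,Rot,n rows). Straight lines; returns rounded tool-frame rows and final pose"""
    if p is None: p,R=pose()
    out=[]
    for q,S,n in targets:
        p0,R0=p,R; sl=Slerp([0,1],Rt.concatenate([R0,S]))
        for k in range(1,n+1):
            t=np.round(R.inv().apply(p0+(np.array(q)-p0)*k/n-p)*1000,nd)
            w=np.round((R.inv()*sl(k/n)).as_rotvec(),3)
            out.append([g,(t+0).tolist(),(w+0).tolist()])
            p=p+R.apply(t/1000); R=R*Rt.from_rotvec(w)
    for i in range(0,len(out),10): print(json.dumps(out[i:i+10]))
    return p,R
E
python3 - <<'E'
from h import *
p,R=pose()
rows([((.30,.36,.28),down(2.5),3),((.50,-.03,.33),down(1.61),7)],1)
E
```

```text
[[1, [-42.6, -33.0, -32.4], [0.0, 0.0, 0.074]], [1, [-44.8, -29.8, -32.4], [0.0, 0.0, 0.075]], [1, [-47.0, -26.4, -32.4], [0.0, 0.0, 0.074]], [1, [-56.2, -27.5, -7.1], [0.0, 0.0, 0.127]], [1, [-59.3, -20.2, -7.2], [0.0, 0.0, 0.127]], [1, [-61.4, -12.5, -7.1], [0.0, 0.0, 0.127]], [1, [-62.4, -4.6, -7.1], [0.0, 0.0, 0.127]], [1, [-62.5, 3.3, -7.2], [0.0, 0.0, 0.128]], [1, [-61.6, 11.2, -7.1], [0.0, 0.0, 0.127]], [1, [-59.7, 19.0, -7.2], [0.0, 0.0, 0.127]]]
```

Call:
{"name": "carry_out", "arguments": {"commands": [[1, [-42.6, -33.0, -32.4], [0.0, 0.0, 0.074]], [1, [-44.8, -29.8, -32.4], [0.0, 0.0, 0.075]], [1, [-47.0, -26.4, -32.4], [0.0, 0.0, 0.074]], [1, [-56.2, -27.5, -7.1], [0.0, 0.0, 0.127]], [1, [-59.3, -20.2, -7.2], [0.0, 0.0, 0.127]], [1, [-61.4, -12.5, -7.1], [0.0, 0.0, 0.127]], [1, [-62.4, -4.6, -7.1], [0.0, 0.0, 0.127]], [1, [-62.5, 3.3, -7.2], [0.0, 0.0, 0.128]], [1, [-61.6, 11.2, -7.1], [0.0, 0.0, 0.127]], [1, [-59.7, 19.0, -7.2], [0.0, 0.0, 0.127]]]}}

```text
time_s: 2.55
ee_pos: [0.4984, -0.028, 0.3296]
eef_rot: [3.141, 0.0, 1.605]
force: [1.2, 1.0, 0.9]
grip_width: 0.0008
grip_force: 0.0
```

```bash
python3 - <<'E'
from h import *
o=ctrl.get_obs();print(o['time_s'],o['ee_pos'],o['eef_rot'],o['force'])
d=ctrl.camera('wrist');cv2.imwrite('pics/w1.png',d['img'])
R=cv2.Rodrigues(d['rvec'])[0];print(-R.T@np.ravel(d['tvec']),R[2])
ctrl.camera('top')
for c in ['wrist','top']:
  for t in ['bay','stop','crate','held_post','spray_can','canister_mid']:
    print(c,t,[(round(r['score'],2),[round(float(v),4) for v in r['at']]) for r in ctrl.place_of(t,c)][:2])
E
```

```text
2.55 [ 0.49844229 -0.02802352  0.32955406] [3.14095497e+00 2.62627617e-05 1.60544769e+00] [1.16319063 0.98819918 0.93398461]
[0.49499115 0.05660459 0.53169078] [ 0.01121701 -0.28892797 -0.95728512]
wrist bay [(0.61, [0.4387, 0.206, 0.0005]), (0.58, [0.4544, 0.0798, 0.0022])]
wrist stop [(0.94, [0.4356, 0.2054, -0.0017])]
wrist crate [(0.64, [0.5234, 0.005, -0.0041])]
wrist held_post [(0.65, [0.4552, 0.0753, 0.0332])]
wrist spray_can [(0.85, [0.7756, 0.0564, -0.0032])]
wrist canister_mid [(0.91, [0.1787, -0.3032, 0.0295])]
top bay [(0.27, [0.5025, -0.3967, 0.0281])]
top stop [(0.48, [0.4373, 0.2055, -0.002])]
top crate [(0.51, [0.5295, 0.0031, 0.0036]), (0.31, [0.6262, -0.4661, 0.0071])]
top held_post []
top spray_can [(0.63, [0.7745, 0.0597, 0.0006])]
top canister_mid [(0.95, [0.3248, -0.4037, 0.027]), (0.85, [0.505, -0.3994, 0.0235])]
```

View pics/w1.png

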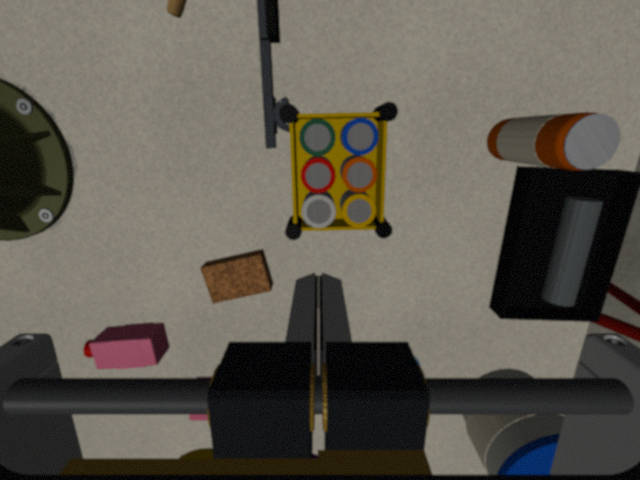

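The wrist view shows the crate posts at about (290,112), (387,110), (293,230) and (384,229). The bar runs down x≈268 with the stop at the top, and the spray can is at (560,140). I'll fit the crate pose to the dark post blobs.

```bash
python3 - <<'E'
from h import *
from scipy.optimize import least_squares
d=ctrl.camera('wrist');im=d['img'];K,rv,tv=d['camera_matrix'],d['rvec'],d['tvec']
dark=(im.max(2)<60).astype(np.uint8)
px=[]
for c in [(387,110),(293,230),(384,229)]:
    m=np.zeros_like(dark);cv2.circle(m,c,13,1,-1);y,x=np.nonzero(m&dark);px.append((x.mean(),y.mean()));print(c,px[-1],len(x),np.ptp(x),np.ptp(y))
px=np.array(px)
L=np.array([[-80,65],[80,-65],[80,65]])/1000
def f(v,z):
    c,s=np.cos(v[2]),np.sin(v[2]);P=np.c_[L@np.array([[c,s],[-s,c]])+v[:2],np.full(3,z)]
    return (cv2.projectPoints(P,rv,tv,np.array(K),None)[0][:,0]-px).ravel()
for z in (.04,.05,.06):
    r=least_squares(f,[.527,.007,-1.53],args=(z,));v=r.x;c,s=np.cos(v[2]),np.sin(v[2])
    B=v[:2]+np.array([[c,-s],[s,c]])@[-.08,-.065]
    print(z,v,r.fun.round(1),'bay',B,'stop',B+np.array([[c,-s],[s,c]])@[-.13,-.012])
E
```

```text
(387, 110) (np.float64(387.47457627118644), np.float64(113.63389830508474)) 295 22 17
(293, 230) (np.float64(294.4888888888889), np.float64(229.83703703703705)) 270 19 22
(384, 229) (np.float64(381.9512195121951), np.float64(229.59349593495935)) 246 19 20
0.04 [ 0.52606864  0.00385761 -1.52120436] [-0.2  1.1  0.2 -0.4  0.  -1. ] bay [0.45718282 0.0805371 ] stop [0.43875326 0.20978241]
0.05 [ 0.52487295  0.00515053 -1.52089604] [ 0.4 -0.4 -1.   0.6  0.6 -0. ] bay [0.4559635  0.08180878] stop [0.43749409 0.2110484 ]
0.06 [ 0.52367495  0.006431   -1.52056602] [ 1.1 -1.9 -2.3  1.6  1.1  0.9] bay [0.4547402 0.0830665] stop [0.43622814 0.21230002]
```

```bash
cat >> h.py <<'E'
B=np.array([.4555,.0805]); YAW=-1.525
def bay(x,y,z,th=0): 
    a=YAW+th; return np.array([B[0]+np.cos(a)*x-np.sin(a)*y, B[1]+np.sin(a)*x+np.cos(a)*y, z])
def tool(th): return down(YAW+th+np.pi)
E
python3 - <<'E'
from h import *
p,R=rows([(bay(.193,.099,.25),tool(0),3),(bay(.193,.099,.03),tool(0),5)],1)
rows([(bay(.168,.099,.03),tool(0),4)],1,p,R)
E
```

```text
[[1, [-28.2, 20.7, 26.4], [0.0, 0.0, -0.002]], [1, [-28.2, 20.7, 26.4], [0.0, 0.0, -0.002]], [1, [-28.3, 20.5, 26.4], [0.0, 0.0, -0.002]], [1, [0.0, 0.0, 44.0], [0.0, 0.0, 0.0]], [1, [0.0, 0.0, 44.0], [0.0, 0.0, 0.0]], [1, [0.0, 0.0, 44.0], [0.0, 0.0, 0.0]], [1, [0.0, 0.0, 44.0], [0.0, 0.0, 0.0]], [1, [0.0, 0.0, 44.0], [0.0, 0.0, 0.0]]]
[[1, [6.3, 0.0, 0.0], [0.0, 0.0, 0.0]], [1, [6.2, 0.0, 0.0], [0.0, 0.0, 0.0]], [1, [6.3, 0.0, 0.0], [0.0, 0.0, 0.0]], [1, [6.2, 0.0, 0.0], [0.0, 0.0, 0.0]]]
```

Call:
{"name": "carry_out", "arguments": {"commands": [[1, [-28.2, 20.7, 26.4], [0, 0, -0.002]], [1, [-28.2, 20.7, 26.4], [0, 0, -0.002]], [1, [-28.3, 20.5, 26.4], [0, 0, -0.002]], [1, [0, 0, 44], [0, 0, 0]], [1, [0, 0, 44], [0, 0, 0]], [1, [0, 0, 44], [0, 0, 0]], [1, [0, 0, 44], [0, 0, 0]], [1, [0, 0, 44], [0, 0, 0]], [1, [0, 0, 0], [0, 0, 0]]]}}

```text
time_s: 4.42
ee_pos: [0.5615, -0.1076, 0.0274]
eef_rot: [-3.136, -0.002, 1.616]
force: [0.3, -1.3, 0.0]
grip_width: 0.0006
grip_force: 0.0
```

Call:
{"name": "carry_out", "arguments": {"commands": [[1, [6, 0, 0], [0, 0, 0]], [1, [6, 0, 0], [0, 0, 0]], [1, [5, 0, 0], [0, 0, 0]], [1, [4, 0, 0], [0, 0, 0]]]}}

```text
time_s: 4.92
ee_pos: [0.5625, -0.0867, 0.0305]
eef_rot: [3.141, 0.0, 1.616]
force: [-0.0, 0.4, 0.1]
grip_width: 0.0005
grip_force: 0.0
```

Call:
{"name": "carry_out", "arguments": {"commands": [[1, [2, 0, 0], [0, 0, 0]], [1, [2, 0, 0], [0, 0, 0]], [1, [0, 0, 0], [0, 0, 0]]]}}

```text
time_s: 5.3
ee_pos: [0.5622, -0.0833, 0.03]
eef_rot: [3.141, 0.0, 1.616]
force: [0.4, -1.8, -0.7]
grip_width: 0.0004
grip_force: 0.9
```

```bash
python3 - <<'E'
from h import *
p,R=pose()
a=-YAW;v=p[:2]-B;c=np.array([np.cos(a)*v[0]-np.sin(a)*v[1],np.sin(a)*v[0]+np.cos(a)*v[1]]);print(c)
for th in [.044,.06]:
    rows([(bay(*c,.03,th),tool(th),1),(bay(*c,.03,2*th),tool(2*th),1),(bay(*c,.03,3*th),tool(3*th),1)],1,p,R)
E
```

```text
[0.16850048 0.0990957 ]
[[1, [4.5, 7.3, 0.0], [0.0, 0.0, -0.045]], [1, [4.5, 7.3, 0.0], [0.0, 0.0, -0.044]], [1, [4.6, 7.3, 0.0], [0.0, 0.0, -0.044]]]
[[1, [6.3, 9.9, 0.0], [0.0, 0.0, -0.061]], [1, [6.2, 9.9, 0.0], [0.0, 0.0, -0.06]], [1, [6.2, 10.0, 0.0], [0.0, 0.0, -0.06]]]
```

Call:
{"name": "carry_out", "arguments": {"commands": [[1, [4.5, 7.3, 0], [0, 0, -0.044]], [1, [4.5, 7.3, 0], [0, 0, -0.044]], [1, [4.5, 7.3, 0], [0, 0, -0.044]], [1, [4.5, 7.3, 0], [0, 0, -0.044]], [1, [4.5, 7.3, 0], [0, 0, -0.044]]]}}

```text
time_s: 5.92
ee_pos: [0.5956, -0.0555, 0.0298]
eef_rot: [-3.142, -0.0, 1.839]
force: [-2.0, -3.2, -0.8]
grip_width: 0.0008
grip_force: 1.2
```

```bash
cat >> h.py <<'E'
def crate():
    o=ctrl.get_obs();v=np.array(o['ee_pos'][:2])-B;th=Rt.from_euler('xyz',o['eef_rot']).as_matrix()[:2,0];th=np.arctan2(th[1],th[0])-np.pi-YAW
    th=(th+np.pi)%(2*np.pi)-np.pi;a=-(YAW+th)
    print('t',round(o['time_s'],2),'th',round(np.degrees(th),1),'pivotframe',np.round([np.cos(a)*v[0]-np.sin(a)*v[1],np.sin(a)*v[0]+np.cos(a)*v[1]],4),'F',np.round(o['force'],1),'Ftool',Rt.from_euler('xyz',o['eef_rot']).inv().apply(o['force']).round(1))
    for c in ('top','side','wrist'):
        d=ctrl.camera(c)
        for t in ('crate','held_post','spray_can'): print(c,t,[(round(r['score'],2),np.round(r['at'],3).tolist()) for r in ctrl.place_of(t,c)[:1]])
    return d
E
python3 - <<'E'
from h import *
d=crate();cv2.imwrite('pics/w2.png',d['img'])
E
```

```text
t 5.92 th 12.7 pivotframe [0.1683 0.0991] F [-2.  -3.2 -0.8] Ftool [-2.6 -2.8  0.8]
top crate [(0.66, [0.542, 0.023, 0.003])]
top held_post []
top spray_can [(0.29, [0.442, 0.444, 0.0])]
side crate [(0.72, [0.541, 0.026, -0.004])]
side held_post [(0.87, [0.452, 0.087, 0.031])]
side spray_can [(0.96, [0.778, 0.058, 0.002])]
wrist crate [(0.72, [0.536, 0.022, 0.001])]
wrist held_post []
wrist spray_can [(0.98, [0.776, 0.057, -0.004])]
```

View pics/w2.png

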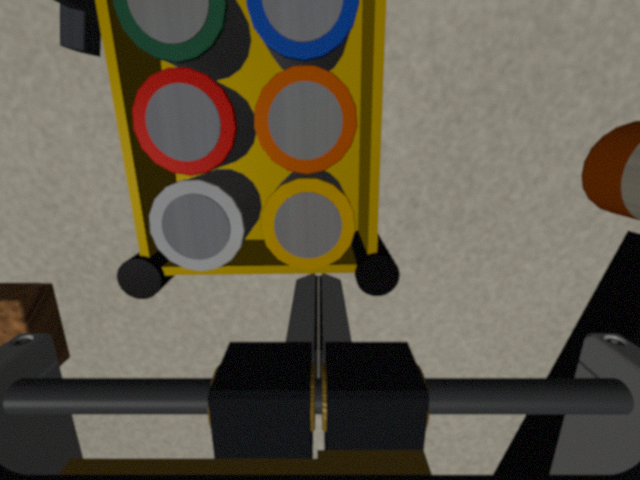

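The crate turns with the tool: its posts show at (140,278) and (378,270), and the fingers rest on the wall beside the second post. There is a small tangential drag, so I'll bias the path slightly inward.

Call:
{"name": "carry_out", "arguments": {"commands": [[1, [4.8, 5.5, 0], [0, 0, -0.044]], [1, [4.6, 7.0, 0], [0, 0, -0.044]], [1, [4.5, 7.2, 0], [0, 0, -0.044]], [1, [4.5, 7.2, 0], [0, 0, -0.044]], [1, [4.5, 7.2, 0], [0, 0, -0.044]]]}}

```text
time_s: 7.15
ee_pos: [0.621, -0.023, 0.0304]
eef_rot: [3.139, 0.003, 2.059]
force: [8.3, -6.1, -1.6]
grip_width: 0.0
grip_force: 4.8
```

```bash
python3 - <<'E'
from h import *
crate()
E
```

```text
t 7.15 th 25.3 pivotframe [0.1691 0.0977] F [ 8.3 -6.1 -1.6] Ftool [-9.3  4.5  1.7]
top crate []
top held_post [(0.6, [0.441, 0.445, -0.0])]
top spray_can [(0.79, [0.772, 0.062, -0.0])]
side crate [(0.6, [0.549, 0.042, -0.004])]
side held_post [(0.56, [0.456, 0.087, 0.03])]
side spray_can [(0.78, [0.775, 0.059, 0.004])]
wrist crate [(0.89, [0.549, 0.04, -0.0])]
wrist held_post []
wrist spray_can [(0.95, [0.776, 0.053, 0.003])]
```

Call:
{"name": "carry_out", "arguments": {"commands": [[1, [4.5, 7.3, 0], [0, 0, -0.044]], [1, [4.5, 7.3, 0], [0, 0, -0.044]], [1, [4.5, 7.3, 0], [0, 0, -0.044]], [1, [4.5, 7.3, 0], [0, 0, -0.044]], [1, [4.5, 7.3, 0], [0, 0, -0.044]], [1, [4.5, 7.3, 0], [0, 0, -0.044]], [1, [4.5, 7.3, 0], [0, 0, -0.044]]]}}

```text
time_s: 8.62
ee_pos: [0.6443, 0.0325, 0.0304]
eef_rot: [3.139, 0.003, 2.367]
force: [8.3, -3.9, -2.0]
grip_width: 0.0004
grip_force: 4.4
```

```bash
python3 - <<'E'
from h import *
crate()
E
```

```text
t 8.62 th 43.0 pivotframe [0.1685 0.0978] F [ 8.3 -3.9 -2. ] Ftool [-8.7  3.   2.1]
top crate []
top held_post []
top spray_can [(0.62, [0.774, 0.06, 0.001])]
side crate [(0.75, [0.556, 0.073, -0.003])]
side held_post [(0.83, [0.455, 0.082, 0.032])]
side spray_can [(0.64, [0.772, 0.06, -0.0])]
wrist crate [(0.82, [0.553, 0.07, -0.003])]
wrist held_post []
wrist spray_can [(0.65, [0.775, 0.056, 0.001])]
```

Everything is tracking and the can hasn't been touched. I'll continue.

Call:
{"name": "carry_out", "arguments": {"commands": [[1, [4.5, 7.3, 0], [0, 0, -0.044]], [1, [4.5, 7.3, 0], [0, 0, -0.044]], [1, [4.5, 7.3, 0], [0, 0, -0.044]], [1, [4.5, 7.3, 0], [0, 0, -0.044]], [1, [4.5, 7.3, 0], [0, 0, -0.044]], [1, [4.5, 7.3, 0], [0, 0, -0.044]], [1, [4.5, 7.3, 0], [0, 0, -0.044]], [1, [4.5, 7.3, 0], [0, 0, -0.044]], [1, [4.5, 7.3, 0], [0, 0, -0.044]], [1, [4.5, 7.3, 0], [0, 0, -0.044]]]}}

```text
time_s: 10.48
ee_pos: [0.6465, 0.1184, 0.0304]
eef_rot: [3.14, 0.004, 2.807]
force: [9.9, 0.9, -2.2]
grip_width: 0.0005
grip_force: 4.3
```

Call:
{"name": "carry_out", "arguments": {"commands": [[1, [4.5, 7.3, 0], [0, 0, -0.044]], [1, [4.5, 7.3, 0], [0, 0, -0.044]], [1, [4.5, 7.3, 0], [0, 0, -0.044]]]}}

```text
time_s: 10.85
ee_pos: [0.6399, 0.1434, 0.0304]
eef_rot: [3.14, 0.004, 2.939]
force: [9.8, 2.6, -2.4]
grip_width: 0.0006
grip_force: 4.3
```

```bash
python3 - <<'E'
from h import *
crate()
E
```

```text
t 10.85 th 75.8 pivotframe [0.168  0.0987] F [ 9.8  2.6 -2.4] Ftool [-9.   4.5  2.5]
top crate [(0.7, [0.546, 0.126, 0.003])]
top held_post []
top spray_can [(0.75, [0.773, 0.058, 0.001])]
side crate [(0.68, [0.546, 0.127, -0.002])]
side held_post [(0.95, [0.454, 0.085, 0.03])]
side spray_can [(0.7, [0.774, 0.059, 0.0])]
wrist crate [(0.79, [0.544, 0.127, -0.001])]
wrist held_post []
wrist spray_can []
```

Call:
{"name": "carry_out", "arguments": {"commands": [[1, [4.5, 7.3, 0], [0, 0, -0.044]], [1, [4.5, 7.3, 0], [0, 0, -0.044]], [1, [3.4, 5.5, 0], [0, 0, -0.033]], [1, [3.4, 5.5, 0], [0, 0, -0.033]], [1, [2.3, 3.7, 0], [0, 0, -0.022]]]}}

```text
time_s: 12.08
ee_pos: [0.6256, 0.1751, 0.0304]
eef_rot: [3.14, 0.003, 3.115]
force: [7.7, 3.3, -2.2]
grip_width: 0.0004
grip_force: 4.0
```

Call:
{"name": "carry_out", "arguments": {"commands": [[1, [1.1, 1.8, 0], [0, 0, -0.011]], [1, [1.1, 1.8, 0], [0, 0, -0.011]], [1, [1.1, 1.8, 0], [0, 0, -0.011]]]}}

```text
time_s: 12.45
ee_pos: [0.6225, 0.1804, 0.0304]
eef_rot: [3.14, 0.004, -3.136]
force: [7.2, 4.1, -2.4]
grip_width: 0.0005
grip_force: 4.2
```

Call:
{"name": "carry_out", "arguments": {"commands": [[1, [1.1, 1.8, 0], [0, 0, -0.011]], [1, [1.1, 1.8, 0], [0, 0, -0.011]], [1, [1.1, 1.8, 0], [0, 0, -0.011]]]}}

```text
time_s: 12.82
ee_pos: [0.6192, 0.1858, 0.0304]
eef_rot: [3.14, 0.004, -3.103]
force: [9.8, 2.6, -3.3]
grip_width: 0.0004
grip_force: 5.0
```

```bash
python3 - <<'E'
from h import *
crate()
E
```

```text
t 12.82 th 89.6 pivotframe [0.1677 0.0989] F [ 9.8  2.6 -3.3] Ftool [-9.9  2.2  3.3]
top crate [(0.56, [0.534, 0.147, 0.002])]
top held_post [(0.56, [0.455, 0.079, 0.031])]
top spray_can [(0.84, [0.775, 0.06, 0.003])]
side crate [(0.7, [0.532, 0.15, -0.002])]
side held_post [(0.83, [0.454, 0.086, 0.028])]
side spray_can [(0.84, [0.776, 0.062, 0.004])]
wrist crate []
wrist held_post []
wrist spray_can [(0.69, [0.777, 0.055, -0.001])]
```

Call:
{"name": "carry_out", "arguments": {"commands": [[1, [1, 0, 0], [0, 0, 0]], [1, [0, 0, 0], [0, 0, 0]]]}}

```text
time_s: 13.68
ee_pos: [0.619, 0.1857, 0.0308]
eef_rot: [3.14, 0.006, -3.104]
force: [11.8, 4.1, -2.1]
grip_width: 0.0002
grip_force: 6.3
```

Call:
{"name": "carry_out", "arguments": {"commands": [[1, [1, 0, 0], [0, 0, 0]], [1, [0, 0, 0], [0, 0, 0]]]}}

```text
time_s: 13.92
ee_pos: [0.6187, 0.1857, 0.0312]
eef_rot: [3.14, 0.008, -3.104]
force: [16.8, 3.4, -1.9]
grip_width: 0.0003
grip_force: 8.1
```

The crate is home: force rises by 5 N per mm with almost no movement. I'll hold at about 16 N.

Call:
{"name": "carry_out", "arguments": {"commands": [[1, [0, 0, 0], [0, 0, 0]], [1, [0, 0, 0], [0, 0, 0]], [1, [0, 0, 0], [0, 0, 0]], [1, [0, 0, 0], [0, 0, 0]], [1, [0, 0, 0], [0, 0, 0]], [1, [0, 0, 0], [0, 0, 0]]]}}

```text
time_s: 14.68
ee_pos: [0.6187, 0.1857, 0.0312]
eef_rot: [3.14, 0.008, -3.104]
force: [15.4, 4.0, -2.5]
grip_width: 0.0004
grip_force: 8.1
```

Call:
{"name": "carry_out", "arguments": {"commands": [[1, [-1, 0, 0], [0, 0, 0]], [1, [-2, 0, 0], [0, 0, 0]], [1, [-5, 0, 0], [0, 0, 0]], [1, [-12, 0, 0], [0, 0, 0]], [1, [0, 0, -50], [0, 0, 0]], [1, [0, 0, -60], [0, 0, 0]], [1, [0, 0, -60], [0, 0, 0]], [1, [0, 0, -60], [0, 0, 0]]]}}

```text
time_s: 15.68
ee_pos: [0.6355, 0.1854, 0.262]
eef_rot: [3.142, -0.0, -3.104]
force: [-0.6, 0.7, -0.3]
grip_width: 0.0006
grip_force: 0.0
```

```bash
python3 - <<'E'
from h import *
d=crate();cv2.imwrite('pics/w3.png',d['img'])
s=ctrl.camera('top');cv2.imwrite('pics/t3.png',cv2.resize(s['img'][150:330,200:440],None,fx=3,fy=3))
for c in ('top','side','wrist'):
  if c!='wrist':ctrl.camera(c)
  for t in ('spot','stop','bay','canister_mid'): print(c,t,[(round(r['score'],2),np.round(r['at'],4).tolist()) for r in ctrl.place_of(t,c)[:3]])
print('pred spot',bay(.1,.068,0))
E
```

```text
t 15.68 th 89.5 pivotframe [0.1838 0.0981] F [-0.6  0.7 -0.3] Ftool [0.6 0.7 0.3]
top crate [(0.79, [0.533, 0.149, 0.002])]
top held_post [(0.89, [0.453, 0.076, 0.029])]
top spray_can [(0.78, [0.776, 0.06, 0.002])]
side crate [(0.76, [0.534, 0.151, -0.004])]
side held_post [(0.92, [0.453, 0.086, 0.029])]
side spray_can [(0.57, [0.776, 0.061, 0.001])]
wrist crate [(0.97, [0.531, 0.15, -0.001])]
wrist held_post [(0.86, [0.454, 0.076, 0.034])]
wrist spray_can [(0.96, [0.774, 0.057, 0.0])]
top spot [(0.86, [0.5331, -0.0155, -0.0031]), (0.67, [0.505, -0.3996, 0.0252]), (0.51, [0.44, 0.4444, 0.0016])]
top stop []
top bay [(0.93, [0.4554, 0.0757, 0.0005])]
top canister_mid [(0.72, [0.3237, -0.4041, 0.0283]), (0.71, [0.1794, -0.3034, 0.0295]), (0.7, [0.5037, -0.399, 0.0249])]
side spot [(0.86, [0.5309, -0.0134, -0.0009]), (0.56, [0.3692, -0.169, 0.0004])]
side stop [(0.74, [0.4376, 0.2093, 0.0031])]
side bay []
side canister_mid [(0.93, [0.178, -0.2986, 0.0237]), (0.9, [0.3287, -0.4055, 0.0268]), (0.73, [0.5038, -0.3948, 0.0254])]
wrist spot [(0.94, [0.5292, -0.0158, -0.0015])]
wrist stop [(0.81, [0.4357, 0.2068, -0.0045])]
wrist bay []
wrist canister_mid []
pred spot [ 0.52800674 -0.01628209  0.        ]
```

View pics/t3.png

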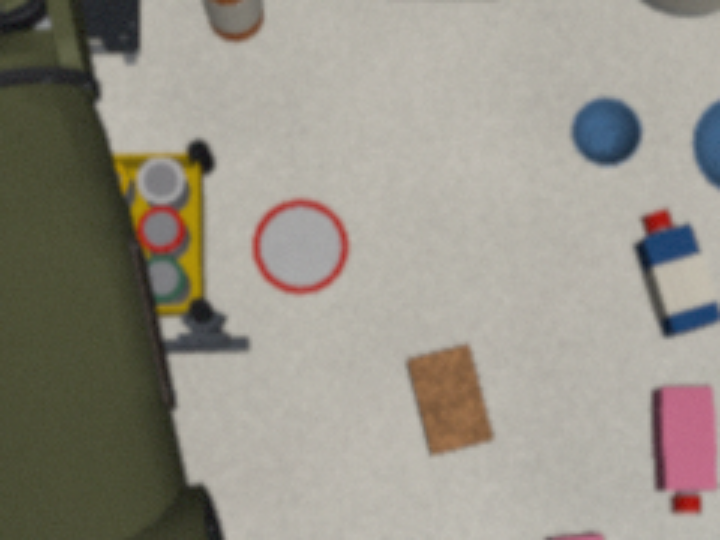

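The top crop shows the disc uncovered at crop (300,246). The crate sits square against the bar and stop, and the canister is at crop (680,275) with its cap up and to the left. The nets put the disc at about (0.531,-0.015). I'll move over the canister to measure it.

```bash
python3 - <<'E'
from h import *
rows([((.53,-.1,.31),down(1.6),9),((.42,-.425,.28),down(.314),8)],0,nd=0)
print(ctrl.get_obs()['qpos'])
E
```

```text
[[0, [13.0, -31.0, -6.0], [0.0, 0.0, 0.175]], [0, [7.0, -33.0, -5.0], [0.0, 0.0, 0.176]], [0, [1.0, -34.0, -6.0], [0.0, 0.0, 0.175]], [0, [-4.0, -34.0, -5.0], [0.0, 0.0, 0.175]], [0, [-10.0, -32.0, -6.0], [0.0, 0.0, 0.176]], [0, [-16.0, -30.0, -5.0], [0.0, 0.0, 0.175]], [0, [-21.0, -26.0, -6.0], [0.0, 0.0, 0.175]], [0, [-25.0, -23.0, -6.0], [0.0, 0.0, 0.175]], [0, [-28.0, -18.0, -5.0], [0.0, 0.0, 0.176]], [0, [-40.0, -15.0, 4.0], [0.0, 0.0, 0.161]]]
[[0, [-42.0, -8.0, 3.0], [0.0, 0.0, 0.16]], [0, [-43.0, -2.0, 4.0], [0.0, 0.0, 0.161]], [0, [-43.0, 6.0, 4.0], [0.0, 0.0, 0.161]], [0, [-41.0, 12.0, 4.0], [0.0, 0.0, 0.161]], [0, [-39.0, 19.0, 3.0], [0.0, 0.0, 0.16]], [0, [-35.0, 24.0, 4.0], [0.0, 0.0, 0.161]], [0, [-31.0, 30.0, 4.0], [0.0, 0.0, 0.161]]]
[ 2.28169406e-01  5.26595164e-01  1.03060015e+00 -2.60654652e-05
  1.58437237e+00 -1.37884153e+00]
```

Call:
{"name": "carry_out", "arguments": {"commands": [[0, [13, -31, -6], [0, 0, 0.175]], [0, [7, -33, -5], [0, 0, 0.176]], [0, [1, -34, -6], [0, 0, 0.175]], [0, [-4, -34, -5], [0, 0, 0.175]], [0, [-10, -32, -6], [0, 0, 0.176]], [0, [-16, -30, -5], [0, 0, 0.175]], [0, [-21, -26, -6], [0, 0, 0.175]], [0, [-25, -23, -6], [0, 0, 0.175]], [0, [-28, -18, -5], [0, 0, 0.176]], [0, [-40, -15, 4], [0, 0, 0.161]]]}}

```text
time_s: 18.27
ee_pos: [0.5158, -0.1407, 0.3066]
eef_rot: [3.14, 0.0, 1.434]
force: [1.0, -0.7, -0.0]
grip_width: 0.093
grip_force: 0.0
```

Call:
{"name": "carry_out", "arguments": {"commands": [[0, [-42, -8, 3], [0, 0, 0.16]], [0, [-43, -2, 4], [0, 0, 0.161]], [0, [-43, 6, 4], [0, 0, 0.161]], [0, [-41, 12, 4], [0, 0, 0.161]], [0, [-39, 19, 3], [0, 0, 0.16]], [0, [-35, 24, 4], [0, 0, 0.161]], [0, [-31, 30, 4], [0, 0, 0.161]], [0, [0, 0, 0], [0, 0, 0]]]}}

```text
time_s: 19.27
ee_pos: [0.4183, -0.4269, 0.2789]
eef_rot: [-3.14, 0.001, 0.309]
force: [0.1, -0.1, -0.4]
grip_width: 0.0943
grip_force: 0.0
```

```bash
python3 - <<'E'
from h import *
o=ctrl.get_obs();print(o['time_s'],o['ee_pos'],o['eef_rot'],o['qpos'])
d=ctrl.camera('wrist');cv2.imwrite('pics/w4.png',d['img'])
print([(r['score'],r['at']) for r in ctrl.place_of('canister_mid','wrist')])
K=np.array(d['camera_matrix']);R=cv2.Rodrigues(d['rvec'])[0];C=-R.T@np.ravel(d['tvec'])
def ray(u,z):
    w=R.T@np.linalg.solve(K,[*u,1]);return C+w*(z-C[2])/w[2]
for r in ctrl.outline_of('canister_mid','wrist')[:2]:
    m=r['region'].astype(np.uint8);c=cv2.findContours(m,cv2.RETR_EXTERNAL,cv2.CHAIN_APPROX_NONE)[0];c=max(c,key=cv2.contourArea)
    b=cv2.minAreaRect(c);print(r['score'],b);print([ray(p,.052).round(4).tolist() for p in cv2.boxPoints(b)])
# spot from top: all clear now
t=ctrl.camera('top');im=t['img'].astype(int);m=((im[...,2]-im[...,1]>40)&(im[...,2]-im[...,0]>40)).astype(np.uint8)
mm=np.zeros_like(m);mm[205:260,275:325]=1;y,x=np.nonzero(m*mm)
e=cv2.fitEllipse(np.c_[x,y].astype(np.float32));K=np.array(t['camera_matrix']);R=cv2.Rodrigues(t['rvec'])[0];C=-R.T@np.ravel(t['tvec']);print('spot top',e,ray(e[0],0))
print('spot',[(r['score'],r['at']) for r in ctrl.place_of('spot','top')[:1]])
E
```

```text
19.275 [ 0.41825924 -0.42691044  0.27890669] [-3.14049419e+00  7.74744895e-04  3.09031951e-01] [-8.56774106e-01  3.61195435e-01  1.22075112e+00 -2.79282100e-04
  1.56096096e+00  4.04993626e-01]
[(0.9, [0.3228, -0.3997, 0.0272]), (0.68, [0.5033, -0.3916, 0.0235])]
0.77 ((177.94802856445312, 301.230224609375), (24.977712631225586, 64.3088150024414), 39.289405822753906)
[[0.1874, -0.248, 0.052], [0.2794, -0.2877, 0.052], [0.2646, -0.3176, 0.052], [0.1704, -0.2787, 0.052]]
0.6 ((283.76336669921875, 254.2737274169922), (40.29041290283203, 91.40453338623047), 15.64224624633789)
[[0.2704, -0.3782, 0.052], [0.3995, -0.3772, 0.052], [0.4011, -0.4286, 0.052], [0.2708, -0.4339, 0.052]]
spot top ((299.6751708984375, 231.7311553955078), (29.399791717529297, 29.760568618774414), 83.87889099121094) [ 0.52965501 -0.01728049  0.        ]
spot [(0.88, [0.5322, -0.0113, -0.002])]
```

View pics/w4.png

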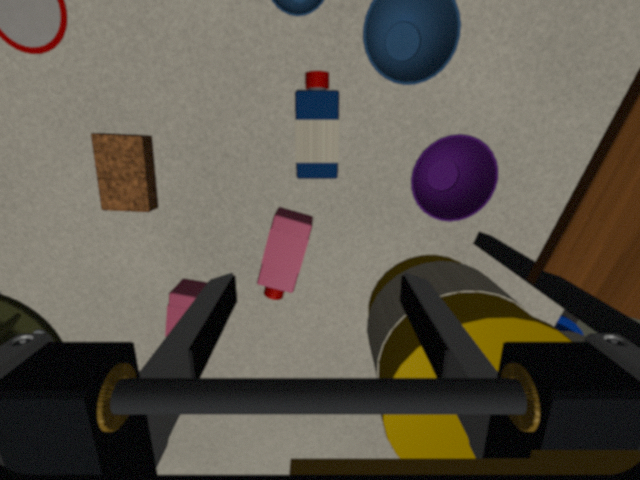

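The wrist view shows the canister upright in the image. Its body corners are (295,90), (338,90), (338,178) and (297,178), and its cap is at (317,79). A large bucket stands at the lower right, clear of the approach. Now the canister pose and grasp rows.

```bash
python3 - <<'E'
from h import *
d=ctrl.camera('wrist');im=d['img'].astype(int)
K=np.array(d['camera_matrix']);R=cv2.Rodrigues(d['rvec'])[0];C=-R.T@np.ravel(d['tvec'])
def ray(u,z):
    w=R.T@np.linalg.solve(K,[*u,1]);return (C+w*(z-C[2])/w[2])[:2]
sub=im[60:200,270:360];blue=(sub[...,0]-sub[...,2]>30).astype(np.uint8)
y,x=np.nonzero(blue);b=cv2.minAreaRect(np.c_[x+270,y+60].astype(np.float32));P=cv2.boxPoints(b);print(b)
W=np.array([ray(p,.052) for p in P]);print(W.round(4).tolist())
print([np.linalg.norm(W[i]-W[i-1]).round(4) for i in range(4)])
P=P[np.argsort(P[:,1])];W=np.array([ray(p,.052) for p in P]);front=W[:2].mean(0);base=W[2:].mean(0)
a=front-base;az=np.arctan2(a[1],a[0]);u=a/np.linalg.norm(a)
bc=(front+base)/2;mid=bc+u*.011;print('az',az,'mid',mid)
y,x=np.nonzero((sub[...,2]-sub[...,1]>50)&(sub[...,2]-sub[...,0]>50));cap=ray((x.mean()+270,y.mean()+60),.035);print('cap',cap,'expect',mid+u*.0515,'az cap',np.arctan2(*(cap-bc)[::-1]))
E
```

```text
((318.9999694824219, 135.99998474121094), (39.99999237060547, 85.99998474121094), 0.0)
[[0.4413, -0.3922], [0.5365, -0.3627], [0.551, -0.407], [0.4568, -0.4397]]
[np.float64(0.05), np.float64(0.0997), np.float64(0.0466), np.float64(0.0997)]
az 0.3168535035938879 mid [ 0.50686792 -0.39696455]
cap [ 0.55730721 -0.38060194] expect [ 0.55580428 -0.38091827] az cap 0.31423432565548853
```

```bash
cat >> h.py <<'E'
AZ=.315; MID=np.array([.506,-.396]); AL=np.radians(35)
def tilt(az,phi): return down(az)*Rt.from_rotvec([0,phi,0])
def tcp(g,R,back=0): return np.array(g)+R.apply([0,0,.0188-back])
E
python3 - <<'E'
from h import *
R=tilt(AZ,-AL);g=[*MID,.029]
p,r=rows([(tcp(g,R,.12),R,5)],0)
print(p);rows([(tcp(g,R),R,4)],0,p,r)
E
```

```text
[[0, [29.7, 0.0, 33.7], [0.0, -0.122, 0.0]], [0, [33.5, -0.1, 29.8], [0.0, -0.122, 0.0]], [0, [37.0, 0.0, 25.5], [0.0, -0.123, 0.0]], [0, [39.8, 0.0, 20.9], [0.001, -0.122, 0.0]], [0, [42.0, 0.0, 15.8], [0.0, -0.122, 0.0]]]
[ 0.56120493 -0.37803914  0.11185217]
[[0, [0.0, 0.0, 30.0], [0.0, 0.0, 0.0]], [0, [0.0, 0.0, 30.0], [0.0, 0.0, 0.0]], [0, [0.0, 0.0, 30.0], [0.0, 0.0, 0.0]], [0, [-0.1, 0.0, 30.0], [0.0, 0.0, 0.0]]]
```

Call:
{"name": "carry_out", "arguments": {"commands": [[0, [29.7, 0, 33.7], [0, -0.122, 0]], [0, [33.5, 0, 29.8], [0, -0.122, 0]], [0, [37, 0, 25.5], [0, -0.123, 0]], [0, [39.8, 0, 20.9], [0, -0.122, 0]], [0, [42, 0, 15.8], [0, -0.122, 0]], [0, [0, 0, 0], [0, 0, 0]], [0, [0, 0, 0], [0, 0, 0]]]}}

```text
time_s: 20.45
ee_pos: [0.5612, -0.3791, 0.1125]
eef_rot: [3.14, 0.609, 0.314]
force: [-0.0, 0.5, 0.8]
grip_width: 0.094
grip_force: 0.0
```

```bash
python3 - <<'E'
from h import *
R=tilt(AZ,-AL);g=[*MID,.029];p,r=pose()
print((p-tcp(g,R,.12)).round(4),(R.inv()*r).as_rotvec().round(3),ctrl.get_obs()['qpos'].round(2))
rows([(tcp(g,R),R,4)],0)
E
```

```text
[-0.     -0.0011  0.0006] [-0.001  0.002  0.001] [-0.47  0.98  0.73 -0.44  1.86  0.75]
[[0, [0.1, -0.3, 30.1], [0.0, 0.0, 0.0]], [0, [0.1, -0.2, 30.0], [0.0, -0.001, 0.0]], [0, [0.1, -0.3, 30.1], [0.001, 0.0, -0.001]], [0, [0.2, -0.3, 30.1], [0.0, -0.001, 0.0]]]
```

The pose was reached. I'll descend along the tool axis and grip at 25 N.

Call:
{"name": "carry_out", "arguments": {"commands": [[0, [0, 0, 30], [0, 0, 0]], [0, [0, 0, 30], [0, 0, 0]], [0, [0, 0, 30], [0, 0, 0]], [0, [0, 0, 30], [0, 0, 0]], [0, [0, 0, 0], [0, 0, 0]]]}}

```text
time_s: 21.08
ee_pos: [0.4944, -0.4016, 0.0159]
eef_rot: [3.139, 0.609, 0.31]
force: [-0.2, 0.2, 0.4]
grip_width: 0.094
grip_force: 0.0
```

Call:
{"name": "carry_out", "arguments": {"commands": [[1, [0, 0, 0], [0, 0, 0]], [1, [0, 0, 0], [0, 0, 0]], [1, [0, 0, 0], [0, 0, 0]], [1, [0, 0, 0], [0, 0, 0]], [1, [0, 0, 0], [0, 0, 0]], [1, [0, 0, 0], [0, 0, 0]]], "squeeze": 25}}

```text
time_s: 21.82
ee_pos: [0.4954, -0.4003, 0.0131]
eef_rot: [-3.142, 0.611, 0.314]
force: [0.1, 0.8, -0.4]
grip_width: 0.0517
grip_force: 25.0
```

```bash
python3 - <<'E'
from h import *
p,R=pose()
pc=R.inv().apply(np.array([*MID,.026])-p); print(pc.round(4).tolist())
open('pc.json','w').write(json.dumps(pc.tolist()))
def T(c,Q): return np.array(c)-Q.apply(pc)
Q1=tilt(.25,np.radians(0));Q2=tilt(.17,np.radians(55))
p,R=rows([(p+[0,0,.12],R,3),(T([.50,-.25,.2],Q1),Q1,6),(T([.5297,-.016,.14],Q2),Q2,8)],1,p,R,nd=0);print(p,R.as_matrix().round(2).tolist())
E
```

```text
[0.002, -0.0008, -0.0172]
[[1, [-23.0, 0.0, -33.0], [0.0, 0.0, 0.0]], [1, [-23.0, 0.0, -33.0], [0.0, 0.0, 0.0]], [1, [-23.0, 0.0, -32.0], [0.0, 0.0, 0.0]], [1, [2.0, -23.0, -12.0], [0.003, 0.102, 0.01]], [1, [3.0, -24.0, -11.0], [0.003, 0.102, 0.011]], [1, [3.0, -24.0, -11.0], [0.004, 0.101, 0.01]], [1, [5.0, -23.0, -10.0], [0.003, 0.102, 0.01]], [1, [5.0, -24.0, -9.0], [0.003, 0.102, 0.011]], [1, [6.0, -24.0, -9.0], [0.004, 0.102, 0.01]], [1, [13.0, -27.0, 7.0], [-0.005, 0.12, 0.009]]]
[[1, [11.0, -28.0, 8.0], [-0.005, 0.12, 0.009]], [1, [11.0, -27.0, 9.0], [-0.005, 0.12, 0.01]], [1, [9.0, -28.0, 10.0], [-0.004, 0.12, 0.009]], [1, [7.0, -28.0, 11.0], [-0.005, 0.119, 0.009]], [1, [5.0, -28.0, 12.0], [-0.005, 0.12, 0.009]], [1, [4.0, -28.0, 12.0], [-0.005, 0.12, 0.009]], [1, [3.0, -28.0, 13.0], [-0.005, 0.12, 0.009]]]
[ 0.54289507 -0.01451812  0.12867321] [[0.57, 0.17, 0.81], [0.1, -0.99, 0.14], [0.82, 0.0, -0.57]]
```

Call:
{"name": "carry_out", "arguments": {"commands": [[1, [-23, 0, -33], [0, 0, 0]], [1, [-23, 0, -33], [0, 0, 0]], [1, [-23, 0, -32], [0, 0, 0]], [1, [2, -23, -12], [0.003, 0.102, 0.01]], [1, [3, -24, -11], [0.003, 0.102, 0.011]], [1, [3, -24, -11], [0.004, 0.101, 0.01]], [1, [5, -23, -10], [0.003, 0.102, 0.01]], [1, [5, -24, -9], [0.003, 0.102, 0.011]], [1, [6, -24, -9], [0.004, 0.102, 0.01]]]}}

```text
time_s: 22.95
ee_pos: [0.4977, -0.2505, 0.1826]
eef_rot: [-3.141, -0.003, 0.249]
force: [-0.0, -0.3, -1.9]
grip_width: 0.0518
grip_force: 25.0
```

Call:
{"name": "carry_out", "arguments": {"commands": [[1, [13, -27, 7], [-0.005, 0.12, 0.009]], [1, [11, -28, 8], [-0.005, 0.12, 0.009]], [1, [11, -27, 9], [-0.005, 0.12, 0.01]], [1, [9, -28, 10], [-0.004, 0.12, 0.009]], [1, [7, -28, 11], [-0.005, 0.119, 0.009]], [1, [5, -28, 12], [-0.005, 0.12, 0.009]], [1, [4, -28, 12], [-0.005, 0.12, 0.009]], [1, [3, -28, 13], [-0.005, 0.12, 0.009]], [1, [0, 0, 0], [0, 0, 0]], [1, [0, 0, 0], [0, 0, 0]]]}}

```text
time_s: 24.2
ee_pos: [0.5414, -0.0327, 0.1367]
eef_rot: [-3.131, -0.872, 0.19]
force: [-0.3, -0.7, -2.6]
grip_width: 0.0518
grip_force: 25.0
```

```bash
python3 - <<'E'
from h import *
pc=np.array(json.load(open('pc.json')));Q2=tilt(.17,np.radians(55))
p,R=pose();o=ctrl.get_obs();print(o['time_s'],o['qpos'].round(2),'can at',p+R.apply(pc),'rot err',(Q2.inv()*R).as_rotvec().round(3),'can x',R.apply(Rt.from_rotvec([0,AL,0]).apply([1,0,0])).round(3))
t=np.array([.5297,-.016,.0705])-Q2.apply(pc);rows([(t,Q2,4)],1)
d=ctrl.camera('side');cv2.imwrite('pics/s5.png',cv2.resize(d['img'][120:320,180:440],None,fx=3,fy=3))
print([(r['score'],r['at']) for r in ctrl.place_of('canister_mid','side')[:3]])
E
```

```text
24.2 [-0.35  0.03  2.24  1.4   0.42 -0.18] can at [ 0.52962107 -0.03437091  0.14924146] rot err [ 0.027 -0.088 -0.012] can x [0.087 0.01  0.996]
[[1, [-14.1, -4.2, 13.4], [-0.007, 0.022, 0.003]], [1, [-14.5, -4.3, 13.1], [-0.006, 0.022, 0.003]], [1, [-14.7, -4.4, 12.7], [-0.007, 0.022, 0.003]], [1, [-15.0, -4.4, 12.3], [-0.007, 0.022, 0.003]]]
[(0.8, [0.3262, -0.4065, 0.0286]), (0.6, [0.1774, -0.3015, 0.0243])]
```

View pics/s5.png

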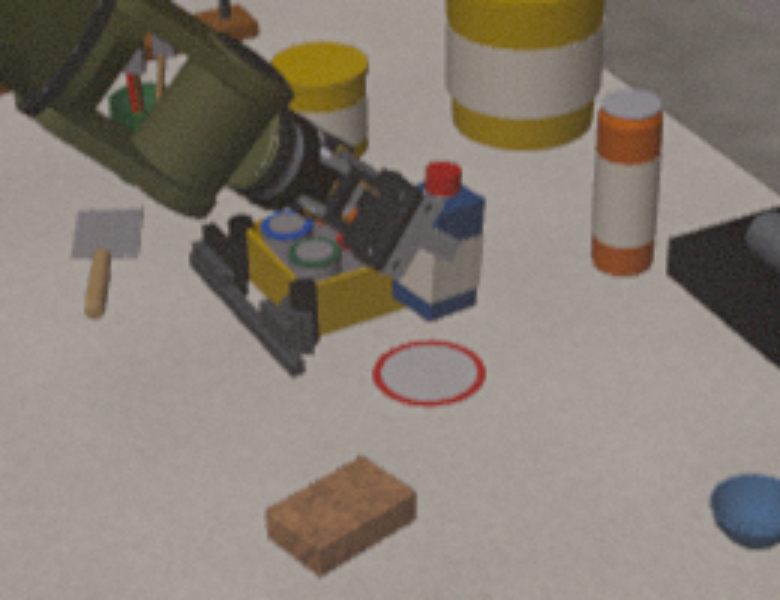

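The side view shows the canister almost upright, cap up, above the disc at crop (430,372). Rows were cut short near a wrist singularity (small j5), so I'll use a bearing of 0.4 rad to get clear of it and correct the pose.

```bash
python3 - <<'E'
from h import *
pc=np.array(json.load(open('pc.json')));Q=tilt(.4,np.radians(55))
rows([(np.array([.5297,-.016,.13])-Q.apply(pc),Q,5)],1)
E
```

```text
[[1, [-2.3, -4.1, 3.1], [0.031, 0.017, -0.026]], [1, [-2.2, -4.1, 3.1], [0.031, 0.017, -0.025]], [1, [-2.1, -4.0, 3.3], [0.032, 0.017, -0.026]], [1, [-2.1, -4.0, 3.3], [0.031, 0.017, -0.026]], [1, [-2.1, -4.0, 3.5], [0.031, 0.018, -0.025]]]
```

Call:
{"name": "carry_out", "arguments": {"commands": [[1, [-2.3, -4.1, 3.1], [0.031, 0.017, -0.026]], [1, [-2.2, -4.1, 3.1], [0.031, 0.017, -0.025]], [1, [-2.1, -4, 3.3], [0.032, 0.017, -0.026]], [1, [-2.1, -4, 3.3], [0.031, 0.017, -0.026]], [1, [-2.1, -4, 3.5], [0.031, 0.018, -0.025]], [1, [0, 0, 0], [0, 0, 0]]]}}

```text
time_s: 25.05
ee_pos: [0.5416, -0.0116, 0.1177]
eef_rot: [-3.139, -0.96, 0.397]
force: [-0.1, 0.2, -1.9]
grip_width: 0.0519
grip_force: 25.0
```

```bash
cat >> h.py <<'E'
def chk(az):
    pc=np.array(json.load(open('pc.json')));Q=tilt(az,np.radians(55))
    p,R=pose();o=ctrl.get_obs();print(o['time_s'],o['qpos'].round(2),'can at',(p+R.apply(pc)).round(4),'rot err',(Q.inv()*R).as_rotvec().round(3),'can x',R.apply(Rt.from_rotvec([0,AL,0]).apply([1,0,0])).round(3))
    return pc,Q
E
python3 - <<'E'
from h import *
pc,Q=chk(.4);rows([(np.array([.5297,-.016,.072])-Q.apply(pc),Q,5)],1)
E
```

```text
25.05 [-0.43  0.14  2.25  1.59  0.65 -0.58] can at [ 0.5294 -0.0159  0.1292] rot err [ 0.    -0.     0.002] can x [ 0.001 -0.001  1.   ]
[[1, [-9.3, 0.1, 6.6], [0.0, 0.0, 0.0]], [1, [-9.4, 0.0, 6.6], [0.0, 0.0, -0.001]], [1, [-9.3, 0.1, 6.6], [0.0, 0.0, 0.0]], [1, [-9.3, 0.0, 6.6], [0.0, 0.0, 0.0]], [1, [-9.4, 0.1, 6.6], [0.0, 0.0, -0.001]]]
```

Call:
{"name": "carry_out", "arguments": {"commands": [[1, [-9.3, 0, 6.6], [0, 0, 0]], [1, [-9.3, 0, 6.6], [0, 0, 0]], [1, [-9.3, 0, 6.6], [0, 0, 0]], [1, [-9.3, 0, 6.6], [0, 0, 0]], [1, [-9.3, 0, 6.6], [0, 0, 0]], [1, [0, 0, 0], [0, 0, 0]]]}}

```text
time_s: 25.8
ee_pos: [0.5419, -0.0109, 0.0607]
eef_rot: [-3.138, -0.959, 0.397]
force: [1.2, -0.0, -2.1]
grip_width: 0.052
grip_force: 25.0
```

```bash
python3 - <<'E'
from h import *
pc,Q=chk(.4);rows([(np.array([.5297,-.016,.0635])-Q.apply(pc),Q,3)],1)
for c in ('side','top'):
    d=ctrl.camera(c)
    print(c,[(round(r['score'],2),np.round(r['at'],4)) for r in ctrl.place_of('canister_mid',c)[:3]],[(round(r['score'],2),np.round(r['at'],4)) for r in ctrl.place_of('spot',c)[:1]])
    if c=='side':cv2.imwrite('pics/s6.png',cv2.resize(d['img'][150:300,220:400],None,fx=4,fy=4))
E
```

```text
25.8 [-0.42  0.3   2.26  1.82  0.67 -0.87] can at [ 0.5297 -0.0152  0.0721] rot err [ 0.001 -0.     0.002] can x [ 0.001 -0.002  1.   ]
[[1, [-2.4, 0.3, 1.6], [0.0, 0.0, -0.001]], [1, [-2.4, 0.2, 1.5], [0.0, 0.0, 0.0]], [1, [-2.5, 0.3, 1.6], [-0.001, 0.0, -0.001]]]
side [(0.94, array([ 0.3256, -0.4069,  0.0239])), (0.83, array([ 0.5282, -0.0156,  0.0721])), (0.69, array([ 0.1791, -0.2973,  0.0216]))] [(0.73, array([ 0.5293, -0.0138, -0.003 ]))]
top [(0.96, array([ 0.1789, -0.2999,  0.0283])), (0.81, array([ 0.5263, -0.0201,  0.0727])), (0.67, array([ 0.3241, -0.402 ,  0.0272]))] []
```

View pics/s6.png

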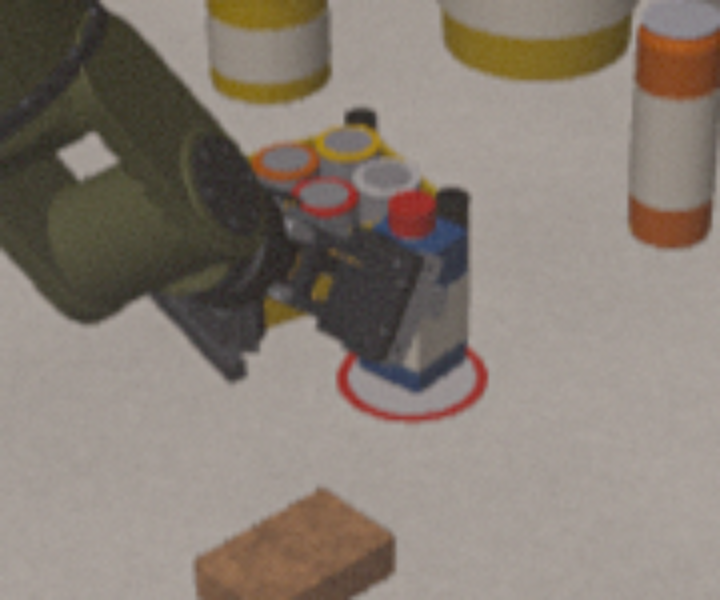

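The side view shows the canister upright over the middle of the disc (base corner at crop (415,388), disc centre at (412,380)). I'll lower it to touch.

Call:
{"name": "carry_out", "arguments": {"commands": [[1, [-2.4, 0.3, 1.6], [0, 0, 0]], [1, [-2.4, 0.3, 1.6], [0, 0, 0]], [1, [-1.6, 0.2, 1.1], [0, 0, 0]], [1, [0, 0, 0], [0, 0, 0]]]}}

```text
time_s: 26.6
ee_pos: [0.5422, -0.0116, 0.0531]
eef_rot: [-3.139, -0.961, 0.398]
force: [1.1, 0.0, -2.7]
grip_width: 0.0519
grip_force: 25.0
```

Call:
{"name": "carry_out", "arguments": {"commands": [[1, [-0.8, 0, 0.6], [0, 0, 0]], [1, [0, 0, 0], [0, 0, 0]]]}}

```text
time_s: 26.85
ee_pos: [0.5422, -0.0115, 0.0523]
eef_rot: [-3.14, -0.961, 0.398]
force: [-0.6, 0.6, -2.5]
grip_width: 0.0517
grip_force: 25.0
```

Call:
{"name": "carry_out", "arguments": {"commands": [[1, [-0.8, 0, 0.6], [0, 0, 0]], [1, [0, 0, 0], [0, 0, 0]]]}}

```text
time_s: 27.1
ee_pos: [0.5422, -0.0115, 0.0513]
eef_rot: [-3.14, -0.961, 0.398]
force: [0.3, -0.7, -1.9]
grip_width: 0.0516
grip_force: 25.0
```

Call:
{"name": "carry_out", "arguments": {"commands": [[1, [-0.6, 0, 0.4], [0, 0, 0]], [1, [0, 0, 0], [0, 0, 0]]]}}

```text
time_s: 27.35
ee_pos: [0.5425, -0.0114, 0.0511]
eef_rot: [-3.14, -0.962, 0.399]
force: [-3.7, 0.4, 5.5]
grip_width: 0.0517
grip_force: 25.0
```

Call:
{"name": "carry_out", "arguments": {"commands": [[0.9, [0, 0, 0], [0, 0, 0]], [0.5, [0, 0, 0], [0, 0, 0]], [0, [0, 0, 0], [0, 0, 0]], [0, [0, 0, 0], [0, 0, 0]], [0, [0, 0, 0], [0, 0, 0]], [0, [0, 0, 0], [0, 0, 0]]]}}

```text
time_s: 28.1
ee_pos: [0.5423, -0.0116, 0.0506]
eef_rot: [-3.14, -0.961, 0.398]
force: [0.2, 0.4, 0.0]
grip_width: 0.0885
grip_force: 0.0
```

Call:
{"name": "carry_out", "arguments": {"commands": [[0, [0, 0, -15], [0, 0, 0]], [0, [0, 0, -20], [0, 0, 0]], [0, [0, 0, -25], [0, 0, 0]], [0, [0, 0, -25], [0, 0, 0]], [0, [25, 0, -17], [0, 0, 0]], [0, [41, 0, -29], [0, 0, 0]], [0, [41, 0, -29], [0, 0, 0]], [0, [0, 0, 0], [0, 0, 0]]]}}

```text
time_s: 29.1
ee_pos: [0.4787, -0.0395, 0.2335]
eef_rot: [3.134, -0.965, 0.406]
force: [-0.2, 0.4, -0.9]
grip_width: 0.094
grip_force: 0.0
```

```bash
python3 - <<'E'
from h import *
out=[]
for c in ('side','top'):
    d=ctrl.camera(c)
    for t in ('canister_mid','spot','crate','held_post','brush_jar','paint_pot','spray_can','sanding_block','filling_knife','varnish_bowl'): print(c,t,[(round(r['score'],2),np.round(r['at'],3).tolist()) for r in ctrl.place_of(t,c)[:3]])
    x,y=(220,130) if c=='side' else (200,150)
    out.append(cv2.resize(d['img'][y:y+180,x:x+200],None,fx=2,fy=2.5))
cv2.imwrite('pics/f.png',np.hstack(out))
E
```

```text
side canister_mid [(0.97, [0.177, -0.297, 0.023]), (0.92, [0.324, -0.405, 0.024]), (0.86, [0.525, -0.016, 0.063])]
side spot [(0.82, [0.528, -0.009, 0.001])]
side crate [(0.83, [0.53, 0.149, -0.003]), (0.68, [0.53, -0.015, 0.063]), (0.33, [0.621, 0.406, 0.002])]
side held_post [(0.7, [0.457, 0.083, 0.032]), (0.16, [0.53, -0.013, -0.0])]
side brush_jar [(0.56, [0.44, 0.442, -0.003])]
side paint_pot [(0.91, [0.62, 0.408, 0.002]), (0.72, [0.53, 0.149, -0.003]), (0.47, [0.438, 0.211, 0.002])]
side spray_can [(0.73, [0.776, 0.064, 0.003])]
side sanding_block [(0.62, [0.369, -0.171, -0.002])]
side filling_knife [(0.58, [0.334, 0.3, 0.003]), (0.36, [0.622, 0.406, 0.002])]
side varnish_bowl [(0.92, [0.633, -0.465, 0.002]), (0.78, [0.65, -0.329, -0.001]), (0.76, [0.497, -0.58, 0.002])]
top canister_mid [(0.92, [0.529, -0.018, 0.06]), (0.76, [0.322, -0.402, 0.026]), (0.75, [0.181, -0.298, 0.028])]
top spot [(0.88, [0.528, -0.015, -0.003]), (0.44, [0.365, -0.173, -0.002])]
top crate [(0.93, [0.534, 0.148, 0.003])]
top held_post [(0.85, [0.452, 0.081, 0.032])]
top brush_jar [(0.8, [0.442, 0.444, -0.001])]
top paint_pot [(0.6, [0.619, 0.403, 0.001])]
top spray_can [(0.62, [0.775, 0.06, 0.0]), (0.46, [0.454, 0.08, 0.031])]
top sanding_block [(0.84, [0.368, -0.174, -0.001])]
top filling_knife [(0.96, [0.334, 0.294, 0.0])]
top varnish_bowl [(0.91, [0.501, -0.579, 0.003]), (0.84, [0.628, -0.466, 0.003]), (0.78, [0.65, -0.327, -0.002])]
```

View pics/f.png

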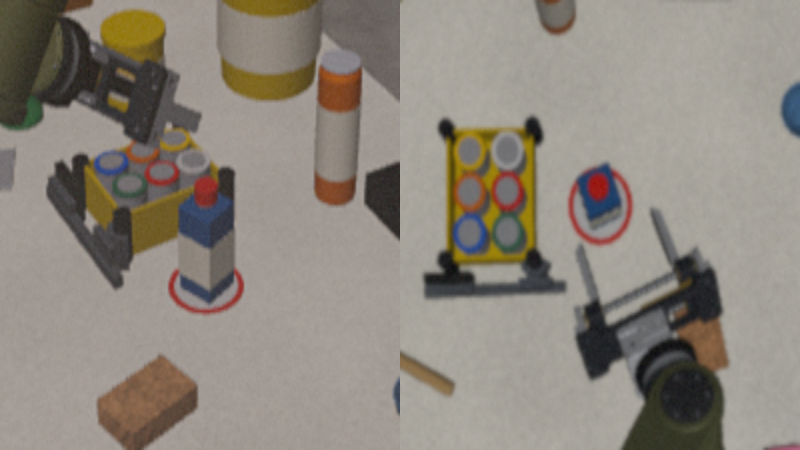

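The final view shows the canister upright and centred on the disc, and the crate home with both posts seated. Everything else is where it was, and the gripper is clear.

```bash
python3 -c "
from station import ctrl
print(ctrl.hand_in())"
```

```text
the job is handed in; nothing more can be done
None
```

The job is handed in at about 29 s: the crate was turned a quarter turn and pressed home against the stop at about 15–17 N, the blue canister stands cap-up in the middle of the red-rimmed disc, and the final camera check showed nothing else moved.

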